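# Lift a varnished coaster with a filling knife and tip it into the drying tray

## Task

The square wooden coaster lying by the saw fence has just been varnished and must not be touched by the gripper or the arm. Take the broad filling knife off its keyhole hook, slide its blade under the coaster so that it rides on the blade (the fence stops it from running away), and tip it off, without dropping it, so that it lies flat and varnished side up in the aluminium tray. Leave the broad knife lying flat on the bench, clear of tray and coaster, and the narrow knife hanging where it is.

Things in the scene. Friction and masses are not known exactly. Their poses are not given: they have to be found in the camera images.
- broad_knife: Broad filling knife, steel blade, wooden handle, 184 mm long, 0.15 kg, same on both faces. Origin: middle of the grip; x to the blade's nose, y across, z normal to the blade. Handle 30 mm wide (y), 14 thick (z), x = -64 to +30 mm. Hangs from one of the two hooks (which one varies), x straight down, z to the robot. Laid down it rests on its handle, the blade 6 mm above the bench
- broad_nose (a point): Middle of the broad knife's straight nose edge, at x = +120 mm of the knife. The blade is 2 mm thick in the plane z = 0, from x = +30 (21 mm wide); it is 84 mm wide from x = 62 to the nose, whose last 9 mm are bevelled on both faces to an edge 0.8 mm thick. Polished: wood slides off it once it is tilted by 12 to 16 degrees
- broad_hole (a point): Middle of the wide hole of the broad knife's keyhole, at x = -33 mm of the knife. The keyhole goes through the handle along z: narrow slot 9.5 mm wide from x = -57 to -43 mm, wide hole 19 mm across from -43 to -23. The hook sits at the -57 end; with the knife lifted 21 mm (17 to 25) the hole is round the screw head and the knife comes off towards the robot (stand's -x)
- narrow_knife: A second filling knife with the same handle, keyhole, length and frame, but a blade only 38 mm wide. It hangs from the other hook and stays there
- knife_stand: Fixed wooden stand, right of the fence: foot 215 mm wide (y), x = -26 to +50 mm, 16 mm high; two upright battens 20 mm square, 214 mm high, at y = +62 and -62 mm, front faces at x = 0. Origin on the bench, -x faces the robot. Each batten has a hook: a headed screw pointing to -x, shank 6 mm thick and 17.5 mm long, then a head 12 mm across, 3.5 mm thick
- hook_left (a point): Middle of the shank of the hook on the +y batten, 9 mm in front of the batten, 200 mm above the bench
- hook_right (a point): Middle of the shank of the hook on the -y batten, 9 mm in front of the batten, 200 mm above the bench
- coaster: Freshly varnished coaster: dark wood, 90 x 90 x 9 mm, about 0.06 kg, loose, flat on the bench left (+y) of the fence, 0 to 15 mm from it and nearly parallel to it. All its edges are bevelled underneath (6 mm in, 3 mm high) so that a blade can get under. Origin: centre of its underside; z up, out of the varnished face
- tray: Fixed square drying tray of sheet aluminium on the left of the bench, 164 mm square outside, 160 inside, floor 2 mm thick, rim 12 mm high. Origin: centre of its underside, z up, sides along x and y
- fence_face (a point): Point on the top edge of the saw fence's left face. The fence is a fixed upright strip 19 mm thick and 66 mm high along world x, from x = 0.37 to 0.95 m; its left face is the plane y = 0.059 m

How it is judged:
By the outcome, as a careful person would: the job done as asked, in the order asked, and still so for the second after the job is handed in, with the robot touching nothing.
It also fails if it takes over 72 s, if anything falls off the work surface, if the arm or the gripper's body presses on something with over 40 N, if the wrist force passes 120 N, or if a joint passes its speed limit or range.

## Robot

A 6-joint arm with a two-finger parallel gripper is mounted at the origin on a cart in front of the work surface, level with it; the furniture and walls round the work are solid. World frame = base frame: x ahead of the robot, y to its left, z up, the work surface at z = 0. Lengths are in m, angles in rad, forces in N, time in s.
With the tool pointing down it reaches from about 0.375 to 0.9 m from the base axis. Payload 3.1 kg.
Tool frame: the origin (TCP) lies between the finger pads; the fingertips stand 17 mm ahead of it and the grasp point (between the pads) lies 2 mm behind it (robot.nose_length is the distance from the TCP to the fingertips, in m); z points along the fingers, y is the line along which they close (so a half turn about z gives the same grasp; the last joint's range is limited). The gripper opens to 87 mm and grips with 3 to 60 N. Pads are 19 mm wide; open, the fingers measure 117 mm over their backs; the gripper's body (75 mm by 190 mm) begins 51 mm behind the grasp point.
Start: joints at [0.948, 0.527, 1.433, -0, 1.181, -0.178], TCP at [0.269, 0.564, 0.24] pointing down, gripper open.
Joint ranges: [-3.08, 3.08], [-0.75, 2.2], [0.22, 2.44], [-1.43, 4.57], [0, 2.65], [-2.85, 2.85]. Speed limits (rad/s): [2.79, 2.79, 3.14, 3.14, 3.14, 3.14].

## Interface

Orientations are given as a unit quaternion [x, y, z, w].
In Python, from rig import robot, cams gives the robot as it stands.
- The arm moves only by the shell command python3 -m pendant 'ROWS' [FORCE]. ROWS is JSON, a list of rows, each an object with "jaw": the opening, from 0 (shut) to 1 (fully open); "linear": the shift along the tool's x, y, z in cm, a list of three; "twist": the turn about the tool's z in degrees. A call has 1 to 12 rows; each row shifts and turns the commanded pose from where the row before left it, along the tool's axes as they then stand; what a row does not reach is not made up. A row lasts 1/12 s, in which the tool goes at most 41.7 mm and 7.16 degrees, less where a joint would pass 70% of its speed; a pose out of reach is approached as far as the arm can. A call is refused whole if a number of a shift passes 4.17 or a number of a turn 7.16, either way. A call with a gripper value outside its range is refused whole. The fingers move at their own pace and stop on an object; FORCE is the grip in N (left out, the last holds). Time passes only in rows, so rows that do not move let the fingers close. It gives the time, the measured TCP pose, the force, the opening and the grip force at its end, in the units of the state.
- robot.get_obs(): the state, without advancing time (a new reading comes with each control period).
- cams.camera(name): name is "side" or "top"; returns a dict with "color" (420x560x3 uint8, blue, green, red), "depth" (420x560 float32, m along the optical axis (not along the pixel's ray), 0 where there is no reading), "fov_y" (degrees; the focal length in pixels is half the picture's height over the tangent of half this angle, whatever the lens; pixels are square), "cx", "cy" (the principal point, pixels), "view" (4x4, takes a point from world to camera coordinates). Camera axes: x right, y down, z forward; pixel columns grow to the right and rows downward; lengths in m; the calibration is good to about 2 mm. A picture is of the moment at which its call begins.
- robot.hand_in(): hands the job in; it is judged then, once.
The state is a dict: "time": time; "q": joint angles; "joint_velocities": joint speeds; "joint_torque": joint torques, N m; "position": TCP position; "tool_rot": TCP orientation; "ft_force": force on the tool from outside, world axes, zero at the start; "moment": the same for the moment, N m; "grip_width": finger opening in m; "grip_force": force on a finger pad.
Only numpy, scipy, OpenCV 4.12 (cv2) and the standard library are available. Lean on these libraries where they do the work, as an engineer would, in place of code of your own. Each camera call takes 0.05 s, during which the arm holds its last target. There are 200 camera calls.

## Working session

There is one attempt and no reset: what is moved stays moved. The work goes in short steps, Python scripts to look and compute and a shell command to move; the robot and the scene stay as the last step left them, time stands still between calls to the robot, and variables do not carry over. Pictures are saved under pics/ and viewed, at most 10 in all, crops included, and the job is handed in when it is done.

```bash
ls; mkdir -p pics
cat > h.py <<'E'
import numpy as np, cv2
from rig import robot, cams
from scipy.spatial.transform import Rotation as R
def shot(n,save=None):
    c=cams.camera(n)
    if save: cv2.imwrite('pics/'+save,c['color'])
    return c
def foc(c): return c['color'].shape[0]/2/np.tan(np.radians(c['fov_y'])/2)
def cloud(c):
    d=c['depth'];f=foc(c);v,u=np.mgrid[:d.shape[0],:d.shape[1]]
    P=np.stack([(u-c['cx'])/f*d,(v-c['cy'])/f*d,d],-1)
    V=c['view'];return (P-V[:3,3])@V[:3,:3]
def ray(c,u,v,z):
    f=foc(c);V=np.array(c['view']);o=-V[:3,:3].T@V[:3,3]
    r=V[:3,:3].T@np.array([(u-c['cx'])/f,(v-c['cy'])/f,1]);return o+r*(z-o[2])/r[2]
def st():
    o=robot.get_obs();print('t',o['time'],'p',np.round(o['position'],4),'F',np.round(o['ft_force'],1),'w',round(o['grip_width'],4),o['grip_force']);print(np.round(R.from_quat(o['tool_rot']).as_matrix(),3).tolist(),np.round(o['q'],3));return o
E
python3 - <<'E'
from h import *
for n in('side','top'):
    c=shot(n,n+'0.png');V=c['view'];print(n,c['fov_y'],c['cx'],c['cy'],-V[:3,:3].T@V[:3,3],V[2,:3])
    np.savez(n+'0.npz',**c)
st()
E
```

```text
pics
side 50.00459989694083 272.14694840435754 210.45300295731263 [-0.14263504  0.10979184  0.88547669] [ 0.67779852 -0.02613672 -0.73478298]
top 51.25041384810358 284.524850436219 210.0339537486448 [0.36354151 0.09162584 1.4059861 ] [ 0.1446346  -0.00540019 -0.9894704 ]
t 0.1 p [0.2685 0.5637 0.2387] F [ 0.2  0.4 -1. ] w 0.0873 0.0
[[-0.903, 0.43, -0.001], [0.43, 0.903, -0.002], [0.0, -0.002, -1.0]] [ 0.947  0.528  1.434  0.     1.181 -0.179]
```

View pics/side0.png

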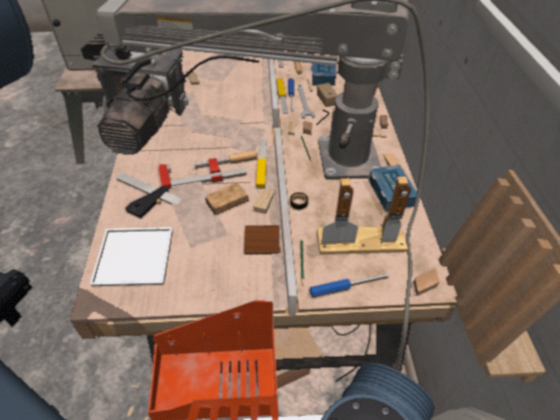

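View pics/top0.png

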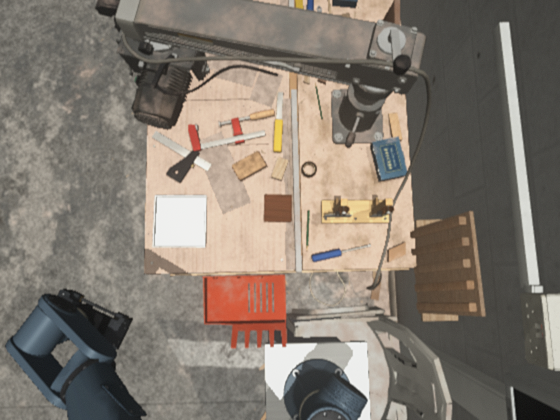

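Run:
```python
from h import *
for n in('top','side'):
    c=dict(np.load(n+'0.npz'));X=cloud(c);im=c['color'].astype(int);b,g,r=im[...,0],im[...,1],im[...,2]
    v,u=np.mgrid[:420,:560]
    # coaster
    box=dict(top=((255,300),(185,230)),side=((238,288),(218,262)))[n]
    m=(u>box[0][0])&(u<box[0][1])&(v>box[1][0])&(v<box[1][1])&(r<125)&(r-b>25)&(X[...,2]<.03)&(X[...,1]>.065)
    k,lab,s,ce=cv2.connectedComponentsWithStats(m.astype(np.uint8));i=1+np.argmax(s[1:,4]);m=lab==i
    (cu,cv_),wh,a=cv2.minAreaRect(np.argwhere(m)[:,::-1].astype(np.float32))
    q=cv2.boxPoints(((cu,cv_),wh,a));print(n,'coaster n',m.sum(),'depthmed',np.median(X[m],0));P=np.array([ray(c,*p,.009)[:2] for p in q]);
    W=np.array([ray(c,x,y,.009)[:2] for y,x in np.argwhere(m)]);rr=cv2.minAreaRect((W*1000).astype(np.float32));print(' rect mm',rr)
    # tray
    box=dict(top=((145,215),(185,255)),side=((85,180),(220,295)))[n]
    m=(u>box[0][0])&(u<box[0][1])&(v>box[1][0])&(v<box[1][1])&(im.min(-1)>190)
    W=np.array([ray(c,x,y,.006)[:2] for y,x in np.argwhere(m)]);print(' tray',cv2.minAreaRect((W*1000).astype(np.float32)),np.median(X[m],0))
    # stand
    box=dict(top=((310,405),(190,230)),side=((310,415),(170,260)))[n]
    w=(u>box[0][0])&(u<box[0][1])&(v>box[1][0])&(v<box[1][1])
    yel=w&(r>170)&(g>130)&(b<130)&(X[...,2]<.03)&(X[...,2]>.008)
    W=np.array([ray(c,x,y,.016)[:2] for y,x in np.argwhere(yel)]);print(' foot',yel.sum(),cv2.minAreaRect((W*1000).astype(np.float32)))
    hi=w&(X[...,2]>.05)&(X[...,2]<.3)
    print(' hi',np.percentile(X[hi],[0,5,50,95,100],axis=0).round(3).tolist())
    for nm,uu in(('L',(u<365)),('R',(u>=365))):
        k=hi&uu;print(nm,k.sum(),np.percentile(X[k],[1,50,99],axis=0).round(3).tolist())
    # overhead
    ov=(X[...,2]>.3)&(c['depth']>0);A=X[ov&(X[...,0]>.3)&(X[...,0]<1.1)&(abs(X[...,1])<.7)]
    for x0 in np.arange(.3,1.1,.1):
        B=A[(A[:,0]>=x0)&(A[:,0]<x0+.1)]
        if len(B)>20:print('  ov',round(x0,1),len(B),B[:,1].min().round(2),B[:,1].max().round(2),'z',np.percentile(B[:,2],[1,99]).round(2))
c=dict(np.load('side0.npz'));cv2.imwrite('pics/stand.png',cv2.resize(c['color'][165:265,225:425],None,fx=4,fy=4,interpolation=2))
```

```text
top coaster n 223 depthmed [0.54895258 0.10249825 0.00864756]
 rect mm ((560.1801147460938, 106.99404907226562), (82.70726776123047, 52.265899658203125), 86.39058685302734)
 tray ((540.6824340820312, 414.6405029296875), (191.9202423095703, 168.5478057861328), 88.7124252319336) [0.54024569 0.42265864 0.00190332]
 foot 174 ((557.0543823242188, -139.93411254882812), (213.4249725341797, 74.54649353027344), 88.71100616455078)
 hi [[0.524, -0.22, 0.05], [0.53, -0.213, 0.059], [0.545, -0.191, 0.165], [0.578, -0.066, 0.214], [0.596, -0.037, 0.218]]
L 268 [[0.527, -0.115, 0.055], [0.544, -0.075, 0.163], [0.592, -0.04, 0.216]]
R 299 [[0.525, -0.219, 0.053], [0.545, -0.198, 0.166], [0.59, -0.186, 0.217]]
  ov 0.3 3540 -0.47 0.64 z [0.3  0.57]
  ov 0.4 2664 -0.47 -0.43 z [0.3  0.54]
  ov 0.5 2823 -0.47 -0.44 z [0.3  0.56]
  ov 0.6 2992 -0.47 -0.43 z [0.3  0.57]
  ov 0.7 3557 -0.47 -0.15 z [0.3  0.59]
  ov 0.8 10394 -0.47 0.42 z [0.31 0.6 ]
  ov 0.9 11492 -0.46 0.5 z [0.3  0.54]
  ov 1.0 2318 -0.46 0.49 z [0.31 0.44]
side coaster n 951 depthmed [0.56943359 0.10958423 0.00679863]
 rect mm ((571.30
[... 198 characters left out ...]
.53688979 0.42631155 0.00055509]
 foot 981 ((554.5567016601562, -137.5045166015625), (213.45706176757812, 73.88101959228516), 89.57706451416016)
 hi [[0.523, -0.22, 0.05], [0.531, -0.214, 0.056], [0.539, -0.105, 0.125], [0.558, -0.054, 0.211], [0.594, -0.034, 0.214]]
L 1038 [[0.527, -0.116, 0.051], [0.538, -0.076, 0.118], [0.563, -0.037, 0.213]]
R 907 [[0.524, -0.218, 0.051], [0.54, -0.199, 0.139], [0.581, -0.183, 0.213]]
  ov 0.4 130 -0.46 -0.46 z [0.3  0.33]
  ov 0.5 1799 -0.46 -0.43 z [0.3  0.44]
  ov 0.6 2969 -0.46 -0.43 z [0.3  0.52]
  ov 0.7 2870 -0.46 -0.21 z [0.3  0.52]
  ov 0.8 12273 -0.46 0.26 z [0.3  0.48]
  ov 0.9 8484 -0.46 0.5 z [0.3  0.45]
  ov 1.0 1051 -0.46 0.5 z [0.3  0.42]
```

View pics/stand.png

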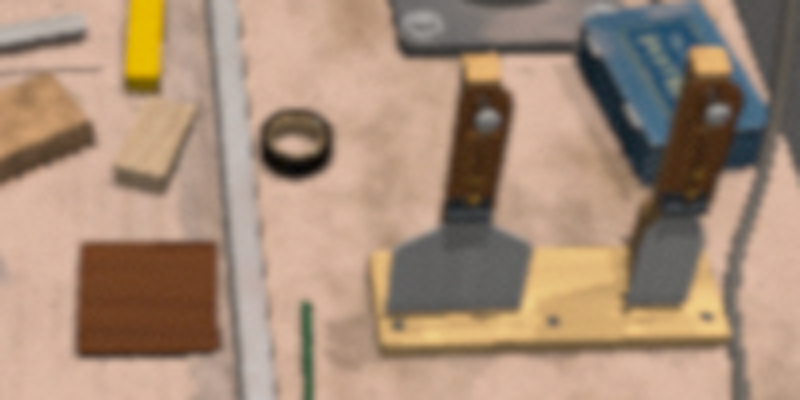

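```bash
python3 -m pendant '[{"jaw":1,"linear":[0,0,-1.5],"twist":-6.4},{"jaw":1,"linear":[0,0,-1.5],"twist":-6.4},{"jaw":1,"linear":[0,0,-1.5],"twist":-6.4},{"jaw":1,"linear":[0,0,-1.5],"twist":-6.3},{"jaw":1,"linear":[-2,-2.5,0],"twist":0},{"jaw":1,"linear":[-2,-3,0],"twist":0},{"jaw":1,"linear":[-2,-3,0],"twist":0},{"jaw":1,"linear":[-2,-3,0],"twist":0},{"jaw":1,"linear":[-2,-3,0],"twist":0},{"jaw":1,"linear":[-2,-3,0],"twist":0},{"jaw":1,"linear":[-2,-3,0],"twist":0},{"jaw":1,"linear":[-1,-3,0],"twist":0}]' 20; python3 -c "
from h import *
st()
c=dict(np.load('side0.npz'))
for uv in ((90,305),(450,290),(290,305)): print(ray(c,*uv,0))"
```

```text
time: 1.1
position: [0.421, 0.3276, 0.2993]
tool_rot: [0.0, 1.0, 0.0, 0.001]
ft_force: [0.3, 0.8, -0.2]
grip_width: 0.0872
grip_force: 0.0
t 1.1 p [0.421  0.3276 0.2993] F [ 0.3  0.8 -0.2] w 0.0872 0.0
[[-1.0, 0.001, 0.001], [0.001, 1.0, 0.0], [-0.001, 0.0, -1.0]] [ 4.520e-01  3.340e-01  1.588e+00 -1.000e-03  1.218e+00 -1.118e+00]
[0.40739769 0.50123664 0.        ]
[ 0.40397449 -0.31710629  0.        ]
[3.83969263e-01 5.19734426e-02 1.11022302e-16]
```

```bash
python3 -m pendant '[{"jaw":1,"linear":[0,-3.7,0],"twist":0},{"jaw":1,"linear":[0,-3.7,0],"twist":0},{"jaw":1,"linear":[-0.5,-3.7,0],"twist":0},{"jaw":1,"linear":[-0.5,-3.7,0],"twist":0},{"jaw":1,"linear":[-1,-3.7,0],"twist":0},{"jaw":1,"linear":[-1.5,-3.7,0],"twist":0},{"jaw":1,"linear":[-1.5,-3.7,0],"twist":0},{"jaw":1,"linear":[-1.5,-3.7,0],"twist":0},{"jaw":1,"linear":[-1.5,-3.7,0],"twist":0},{"jaw":1,"linear":[-1.5,-3.7,0],"twist":0},{"jaw":1,"linear":[-1.5,-3,0],"twist":0},{"jaw":1,"linear":[-0.3,0,0],"twist":0}]'
python3 - <<'E'
from h import *
st()
c=shot('side','side1.png')
cv2.imwrite('pics/hook1.png',cv2.resize(c['color'][80:260,260:450],None,fx=3,fy=3))
E
```

```text
time: 2.1
position: [0.5348, -0.0768, 0.2993]
tool_rot: [0.003, 1.0, -0.002, 0.001]
ft_force: [-0.1, -0.2, 0.2]
grip_width: 0.087
grip_force: 0.0
t 2.1 p [ 0.5348 -0.0768  0.2993] F [-0.1 -0.2  0.2] w 0.087 0.0
[[-1.0, 0.005, 0.003], [0.005, 1.0, -0.004], [-0.003, -0.004, -1.0]] [-0.348  0.343  1.573 -0.003  1.221 -1.913]
```

View pics/hook1.png

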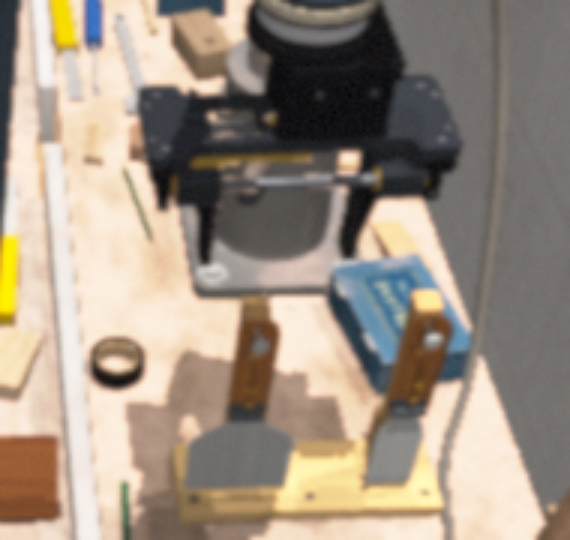

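```bash
python3 -m pendant '[{"jaw":1,"linear":[0,0,3],"twist":0},{"jaw":1,"linear":[0,0,3],"twist":0},{"jaw":1,"linear":[0,0,3],"twist":0},{"jaw":1,"linear":[0,0,2],"twist":0},{"jaw":1,"linear":[0,0,1.7],"twist":0},{"jaw":1,"linear":[0,0,0],"twist":0},{"jaw":0.2,"linear":[0,0,0],"twist":0},{"jaw":0.2,"linear":[0,0,0],"twist":0},{"jaw":0.2,"linear":[0,0,0],"twist":0},{"jaw":0.2,"linear":[0,0,0],"twist":0},{"jaw":0.2,"linear":[0,0,0],"twist":0},{"jaw":0.2,"linear":[0,0,0],"twist":0}]' 25
python3 - <<'E'
from h import *
st()
E
```

```text
time: 3.15
position: [0.5324, -0.0708, 0.1733]
tool_rot: [-0.0, 1.0, -0.0, 0.001]
ft_force: [0.9, -0.3, -0.3]
grip_width: 0.0551
grip_force: 0.0
t 3.15 p [ 0.5324 -0.0708  0.1733] F [ 0.9 -0.3 -0.3] w 0.0551 0.0
[[-1.0, -0.0, 0.001], [-0.0, 1.0, -0.0], [-0.001, -0.0, -1.0]] [-0.34   0.501  1.72  -0.     0.918 -1.912]
```

```bash
python3 -m pendant '[{"jaw":0.3,"linear":[0,-0.5,0],"twist":0},{"jaw":0.3,"linear":[0,0,0],"twist":0},{"jaw":0.2,"linear":[0,0,0],"twist":0},{"jaw":0,"linear":[0,0,0],"twist":0},{"jaw":0,"linear":[0,0,0],"twist":0},{"jaw":0,"linear":[0,0,0],"twist":0},{"jaw":0,"linear":[0,0,0],"twist":0},{"jaw":0,"linear":[0,0,0],"twist":0}]' 25
python3 - <<'E'
from h import *
st()
E
```

```text
time: 3.82
position: [0.5321, -0.0759, 0.1725]
tool_rot: [-0.0, 1.0, -0.0, -0.0]
ft_force: [-0.9, -1.8, 0.5]
grip_width: 0.03
grip_force: 25.0
t 3.8167 p [ 0.5321 -0.0759  0.1725] F [-0.9 -1.8  0.5] w 0.03 24.96861148159951
[[-1.0, -0.0, -0.0], [-0.0, 1.0, -0.0], [0.0, -0.0, -1.0]] [-0.35   0.503  1.719 -0.     0.919 -1.921]
```

```bash
python3 -m pendant '[{"jaw":0,"linear":[0,0,-0.5],"twist":0},{"jaw":0,"linear":[0,0,-0.6],"twist":0},{"jaw":0,"linear":[0,0,-0.6],"twist":0},{"jaw":0,"linear":[0,0,-0.4],"twist":0},{"jaw":0,"linear":[0,0,0],"twist":0},{"jaw":0,"linear":[0,0,0],"twist":0}]' 30
python3 - <<'E'
from h import *
st()
E
```

```text
time: 4.32
position: [0.5323, -0.0757, 0.1941]
tool_rot: [-0.0, 1.0, -0.0, 0.0]
ft_force: [0.5, -0.3, -1.1]
grip_width: 0.03
grip_force: 30.0
t 4.3167 p [ 0.5323 -0.0757  0.1941] F [ 0.5 -0.3 -1.1] w 0.03 29.96596716810018
[[-1.0, -0.0, 0.001], [-0.0, 1.0, -0.0], [-0.001, -0.0, -1.0]] [-0.349  0.472  1.7    0.     0.969 -1.92 ]
```

```bash
python3 -m pendant '[{"jaw":0,"linear":[0.4,0,0],"twist":0},{"jaw":0,"linear":[0.6,0,0],"twist":0},{"jaw":0,"linear":[0.8,0,0],"twist":0},{"jaw":0,"linear":[0.8,0,0],"twist":0},{"jaw":0,"linear":[1,0,0],"twist":0},{"jaw":0,"linear":[1,0,0],"twist":0},{"jaw":0,"linear":[1,0,0],"twist":0},{"jaw":0,"linear":[0.5,0,0],"twist":0},{"jaw":0,"linear":[0,0,0],"twist":0}]' 30
python3 - <<'E'
from h import *
st()
c=shot('side','side2.png')
cv2.imwrite('pics/off1.png',cv2.resize(c['color'][100:290,260:450],None,fx=3,fy=3))
E
```

```text
time: 5.07
position: [0.4692, -0.0754, 0.1935]
tool_rot: [0.0, 1.0, 0.0, -0.001]
ft_force: [0.7, -0.3, -1.2]
grip_width: 0.0298
grip_force: 30.0
t 5.0667 p [ 0.4692 -0.0754  0.1935] F [ 0.7 -0.3 -1.2] w 0.0298 29.965905211865902
[[-1.0, 0.0, -0.002], [0.0, 1.0, 0.001], [0.002, 0.001, -1.0]] [-0.395  0.399  1.848 -0.     0.897 -1.966]
```

View pics/off1.png

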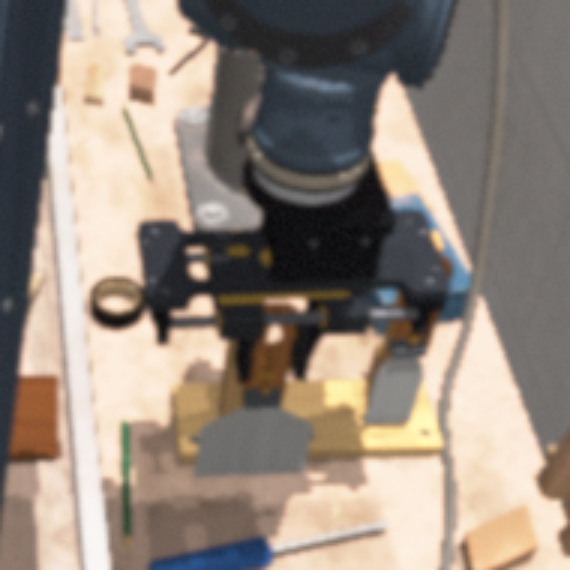

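```bash
python3 -m pendant '[{"jaw":0,"linear":[0,0,-2],"twist":0},{"jaw":0,"linear":[0,0,-3],"twist":0},{"jaw":0,"linear":[0,0,-3],"twist":0},{"jaw":0,"linear":[-0.5,1.5,0],"twist":0},{"jaw":0,"linear":[-1,3,0],"twist":0},{"jaw":0,"linear":[-1.5,3,0],"twist":0},{"jaw":0,"linear":[-1.5,3,0],"twist":0},{"jaw":0,"linear":[-1.5,3,0],"twist":0},{"jaw":0,"linear":[-1.5,3,0],"twist":0},{"jaw":0,"linear":[-1.5,3,0],"twist":0},{"jaw":0,"linear":[-1.5,3,0],"twist":0},{"jaw":0,"linear":[-1.5,3,0],"twist":0}]' 30
python3 - <<'E'
from h import *
st()
for n in('top','side'):
    c=dict(np.load(n+'0.npz'));X=cloud(c).reshape(-1,3)
    m=(X[:,0]>.35)&(X[:,0]<.75)&(X[:,1]>.16)&(X[:,1]<.34)&(X[:,2]<.2)
    A=X[m];B=A[A[:,2]>.012];print(n,len(B),B.min(0) if len(B) else 0)
    print(' front edge x of bench',A[abs(A[:,2])<.008][:,0].min())
    for x0 in np.arange(.4,.74,.04):
        k=B[abs(B[:,0]-x0)<.02];print(round(x0,2),len(k),k.min(0).round(3) if len(k) else '',k.max(0).round(3) if len(k) else '')
E
```

```text
time: 6.12
position: [0.592, 0.1812, 0.2735]
tool_rot: [-0.0, 1.0, 0.0, 0.0]
ft_force: [-0.4, 0.4, -1.0]
grip_width: 0.0296
grip_force: 30.0
t 6.1167 p [0.592  0.1812 0.2735] F [-0.4  0.4 -1. ] w 0.0296 29.964838209562004
[[-1.0, -0.001, 0.001], [-0.001, 1.0, 0.0], [-0.001, 0.0, -1.0]] [ 0.117  0.484  1.41   0.     1.247 -1.455]
top 580 [0.35609645 0.16007921 0.01206874]
 front edge x of bench 0.3582676044271725
0.4 0  
0.44 0  
0.48 6 [0.464 0.339 0.012] [0.499 0.339 0.015]
0.52 10 [0.502 0.338 0.012] [0.537 0.34  0.019]
0.56 8 [0.54  0.336 0.012] [0.579 0.34  0.016]
0.6 13 [0.582 0.336 0.012] [0.618 0.34  0.019]
0.64 0  
0.68 178 [0.664 0.164 0.012] [0.7   0.245 0.039]
0.72 303 [0.7   0.16  0.012] [0.739 0.339 0.037]
side 843 [0.35226442 0.16001036 0.01200781]
 front edge x of bench 0.3559217143146787
0.4 0  
0.44 0  
0.48 0  
0.52 0  
0.56 3 [0.55  0.338 0.012] [0.58  0.34  0.014]
0.6 3 [0.587 0.338 0.012] [0.606 0.34  0.013]
0.64 0  
0.68 287 [0.665 0.163 0.012] [0.7   0.252 0.033]
0.72 329 [0.7   0.16  0.013] [0.74  0.336 0.033]
```

```bash
python3 -m pendant '[{"jaw":0,"linear":[0,2.5,0],"twist":0},{"jaw":0,"linear":[0,2.5,0],"twist":0},{"jaw":0,"linear":[-0.5,2,0.5],"twist":0},{"jaw":0,"linear":[0,0,2.5],"twist":0},{"jaw":0,"linear":[0,0,3],"twist":0},{"jaw":0,"linear":[0,0,3],"twist":0},{"jaw":0,"linear":[0,0,2],"twist":0},{"jaw":0,"linear":[0,0,1],"twist":0},{"jaw":0,"linear":[0,0,0.4],"twist":0},{"jaw":0,"linear":[0,0,0.2],"twist":0},{"jaw":0,"linear":[0,0,0.2],"twist":0},{"jaw":0,"linear":[0,0,0],"twist":0}]' 30
python3 - <<'E'
from h import *
st()
L=.1485;t=np.radians(np.arange(0,85,7));print(np.diff(-L*np.sin(t)).round(4)*100,np.diff(L*np.cos(t)).round(4)*100)
E
```

```text
time: 7.12
position: [0.5972, 0.2495, 0.147]
tool_rot: [-0.0, 1.0, 0.0, 0.002]
ft_force: [0.3, 0.5, -0.5]
grip_width: 0.0299
grip_force: 30.0
t 7.1167 p [0.5972 0.2495 0.147 ] F [ 0.3  0.5 -0.5] w 0.0299 29.966066884808242
[[-1.0, -0.0, 0.003], [-0.0, 1.0, 0.001], [-0.003, 0.001, -1.0]] [ 0.223  0.664  1.457 -0.     1.018 -1.348]
[-1.81 -1.78 -1.73 -1.65 -1.55 -1.42 -1.27 -1.1  -0.92 -0.72 -0.51 -0.3 ] [-0.11 -0.33 -0.55 -0.75 -0.95 -1.13 -1.29 -1.44 -1.56 -1.66 -1.74 -1.79]
```

```bash
python3 -m pendant '[{"jaw":0,"linear":[0,0,0.1],"twist":0},{"jaw":0,"linear":[0,0,0.1],"twist":0},{"jaw":0,"linear":[0,0,0],"twist":0}]' 5; python3 -m pendant '[{"jaw":0,"linear":[0.9,0,0.05],"twist":0},{"jaw":0,"linear":[0.9,0,0.1],"twist":0},{"jaw":0,"linear":[0.9,0,0.15],"twist":0},{"jaw":0,"linear":[0.9,0,0.2],"twist":0},{"jaw":0,"linear":[0.9,0,0.25],"twist":0},{"jaw":0,"linear":[0.9,0,0.3],"twist":0}]' 5
python3 - <<'E'
from h import *
st()
c=shot('side','side3.png')
cv2.imwrite('pics/lay1.png',cv2.resize(c['color'][100:300,120:320],None,fx=2.5,fy=2.5))
E
```

```text
time: 7.37
position: [0.5979, 0.2495, 0.1462]
tool_rot: [-0.0, 1.0, 0.0, 0.003]
ft_force: [-1.0, 0.2, 4.2]
grip_width: 0.0303
grip_force: 5.0
time: 7.87
position: [0.54, 0.2493, 0.1327]
tool_rot: [-0.0, 1.0, -0.0, -0.001]
ft_force: [-0.8, 0.4, 2.1]
grip_width: 0.03
grip_force: 5.0
t 7.8667 p [0.54   0.2493 0.1327] F [-0.8  0.4  2.1] w 0.03 5.000298876984743
[[-1.0, -0.001, -0.002], [-0.001, 1.0, -0.0], [0.002, -0.0, -1.0]] [ 0.245  0.626  1.602  0.     0.915 -1.327]
```

View pics/lay1.png

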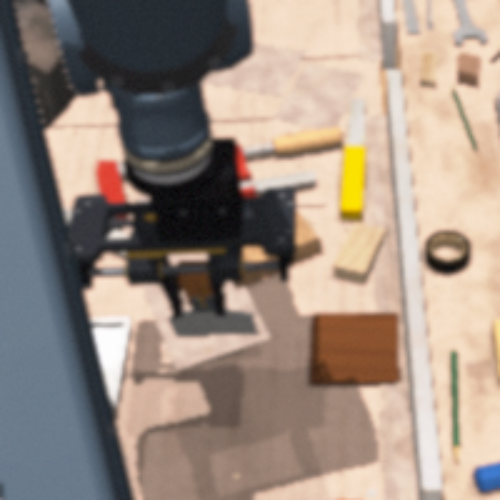

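```bash
python3 -m pendant '[{"jaw":0,"linear":[1.65,0,0.75],"twist":0},{"jaw":0,"linear":[1.55,0,0.95],"twist":0},{"jaw":0,"linear":[1.42,0,1.13],"twist":0},{"jaw":0,"linear":[1.27,0,1.29],"twist":0},{"jaw":0,"linear":[1.1,0,1.44],"twist":0},{"jaw":0,"linear":[0.92,0,1.56],"twist":0},{"jaw":0,"linear":[0,0,0],"twist":0}]' 5
python3 - <<'E'
from h import *
st()
c=shot('side','side4.png');X=cloud(c);m=(X[...,0]>.4)&(X[...,0]<.66)&(X[...,1]>.19)&(X[...,1]<.31)&(X[...,2]>.006)&(X[...,2]<.09)
A=X[m];
for x0 in np.arange(.42,.66,.02):
    k=A[abs(A[:,0]-x0)<.01]
    if len(k):print(round(x0,2),len(k),np.median(k,0).round(3),k[:,1].min().round(3),k[:,1].max().round(3))
E
```

```text
time: 8.5
position: [0.4574, 0.2481, 0.0586]
tool_rot: [-0.001, 1.0, -0.002, -0.005]
ft_force: [-1.4, -0.1, 0.7]
grip_width: 0.0298
grip_force: 5.0
t 8.5 p [0.4574 0.2481 0.0586] F [-1.4 -0.1  0.7] w 0.0298 5.00021144441007
[[-1.0, -0.001, -0.011], [-0.001, 1.0, -0.003], [0.011, -0.003, -1.0]] [ 0.282  0.683  1.824 -0.     0.646 -1.29 ]
0.44 128 [0.446 0.263 0.066] 0.221 0.273
0.46 52 [0.456 0.255 0.079] 0.224 0.267
0.48 25 [0.479 0.255 0.067] 0.239 0.263
0.5 6 [0.491 0.251 0.057] 0.241 0.257
```

Run:
```python
from h import *
c=cv2.imread('pics/side4.png');cv2.imwrite('pics/lay2.png',cv2.resize(c[150:300,150:300],None,fx=3,fy=3))
```

```text
(no output)
```

View pics/lay2.png

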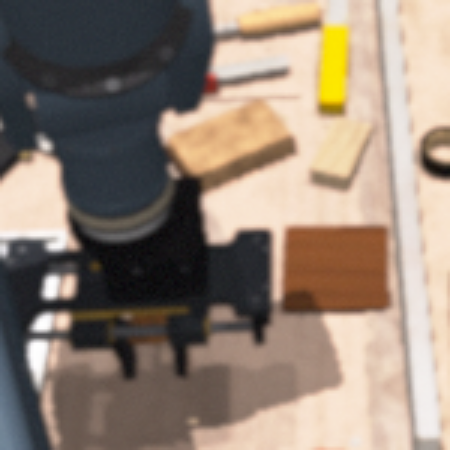

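```bash
python3 -m pendant '[{"jaw":0,"linear":[0.72,0,1.5],"twist":0},{"jaw":0,"linear":[0.5,0,1.4],"twist":0},{"jaw":0,"linear":[0.15,0,0.6],"twist":0},{"jaw":0,"linear":[0,0,0],"twist":0}]' 5
python3 - <<'E'
from h import *
st()
c=shot('top','top4.png');
cv2.imwrite('pics/lay3.png',cv2.resize(c['color'][140:290,140:320],None,fx=3,fy=3))
E
```

```text
time: 8.88
position: [0.449, 0.249, 0.0261]
tool_rot: [-0.0, 1.0, -0.0, -0.001]
ft_force: [-0.7, -0.5, 0.1]
grip_width: 0.0298
grip_force: 5.0
t 8.8833 p [0.449  0.249  0.0261] F [-0.7 -0.5  0.1] w 0.0298 4.999725296451061
[[-1.0, -0.0, -0.002], [-0.0, 1.0, -0.001], [0.002, -0.001, -1.0]] [ 0.289  0.739  1.857 -0.     0.547 -1.282]
```

View pics/lay3.png

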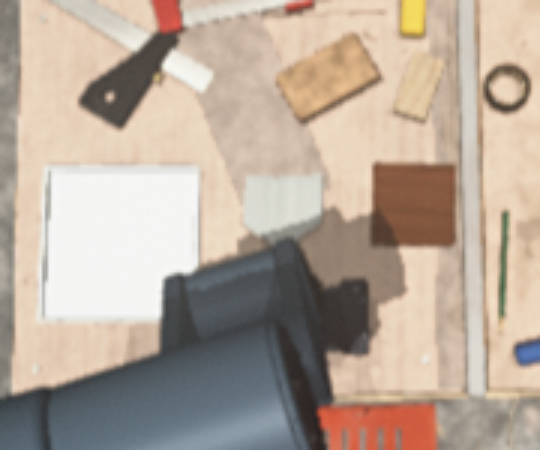

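```bash
python3 -m pendant '[{"jaw":0,"linear":[0.1,0,0.4],"twist":0},{"jaw":0,"linear":[0,0,0.35],"twist":0},{"jaw":0.3,"linear":[0,0,0],"twist":0},{"jaw":0.5,"linear":[0,0,0],"twist":0},{"jaw":0.5,"linear":[0,0,0],"twist":0},{"jaw":0.5,"linear":[0,0,0],"twist":0},{"jaw":0.5,"linear":[-1,0,0],"twist":0},{"jaw":0.5,"linear":[-1,0,0],"twist":0},{"jaw":0.5,"linear":[0,0,0],"twist":0}]' 5
python3 - <<'E'
from h import *
st()
for n,h in (('top',.008),('side',.008)):
    c=shot(n);X=cloud(c);im=c['color'].astype(int);g=(np.ptp(im,axis=-1)<25)
    v,u=np.mgrid[:420,:560]
    W=np.stack([X[...,0],X[...,1]],-1)
    m=(X[...,0]>.49)&(X[...,0]<.64)&(X[...,1]>.18)&(X[...,1]<.32)&g&(im.mean(-1)>90)
    k,lab,s,_=cv2.connectedComponentsWithStats(m.astype(np.uint8))
    i=1+np.argmax(s[1:,4]);q=np.array([ray(c,x,y,h) for y,x in np.argwhere(lab==i)]);print(n,s[i],np.percentile(q,[0,2,50,98,100],axis=0).round(3).tolist(),np.median(X[lab==i],0), (cv2.minAreaRect((q[:,:2]*1000).astype(np.float32))))
E
```

```text
time: 9.68
position: [0.4725, 0.2497, 0.0198]
tool_rot: [0.0, 1.0, 0.001, 0.003]
ft_force: [-0.4, 0.3, 0.8]
grip_width: 0.0432
grip_force: 0.0
t 9.6833 p [0.4725 0.2497 0.0198] F [-0.4  0.3  0.8] w 0.0432 0.0
[[-1.0, 0.0, 0.006], [0.0, 1.0, 0.002], [-0.006, 0.002, -1.0]] [ 0.277  0.762  1.81  -0.     0.563 -1.293]
top [195 196  53  29 617] [[0.528, 0.205, 0.008], [0.531, 0.208, 0.008], [0.579, 0.257, 0.008], [0.617, 0.339, 0.008], [0.618, 0.372, 0.008]] [0.5787766  0.24518932 0.00840088] ((573.3221435546875, 288.905517578125), (87.7719497680664, 168.82444763183594), 1.2123851776123047)
side [220 228   4  11  29] [[0.579, 0.206, 0.008], [0.58, 0.207, 0.008], [0.599, 0.21, 0.008], [0.613, 0.215, 0.008], [0.613, 0.215, 0.008]] [0.60112221 0.20970371 0.00617555] ((596.09912109375, 210.64134216308594), (33.535255432128906, 7.658263206481934), 1.5276100635528564)
```

```bash
python3 -m pendant '[{"jaw":0.5,"linear":[-0.7,0,0.05],"twist":0},{"jaw":0.5,"linear":[-0.5,0,0.05],"twist":0},{"jaw":0.2,"linear":[0,0,0],"twist":0},{"jaw":0,"linear":[0,0,0],"twist":0},{"jaw":0,"linear":[0,0,0],"twist":0},{"jaw":0,"linear":[0,0,0],"twist":0}]' 5;  python3 -c "
from h import *
st()"; python3 -m pendant '[{"jaw":0,"linear":[0,0,-0.15],"twist":0},{"jaw":0,"linear":[0,0,-0.2],"twist":0},{"jaw":0,"linear":[0,0,-0.2],"twist":0},{"jaw":0,"linear":[0,0,0],"twist":0},{"jaw":0,"linear":[0,0,0],"twist":0},{"jaw":0,"linear":[0,0,0],"twist":0}]' 3
python3 - <<'E'
from h import *
st()
cat='''
def blade(y0,y1,x0,x1,n='top'):
    c=shot(n);X=cloud(c);m=(X[...,0]>x0)&(X[...,0]<x1)&(X[...,1]>y0)&(X[...,1]<y1);return X[m]
'''
open('h.py','a').write(cat);exec(cat)
for n in('top','side'):
    A=blade(.215,.285,.52,.64,n)
    for x in np.arange(.53,.65,.01):
        k=A[abs(A[:,0]-x)<.005];print(n,round(x,3),len(k),np.median(k[:,2]).round(4) if len(k) else '')
E
```

```text
time: 10.28
position: [0.4798, 0.2492, 0.0183]
tool_rot: [-0.0, 1.0, -0.0, -0.0]
ft_force: [-0.3, -0.6, -0.2]
grip_width: 0.0302
grip_force: 5.0
t 10.2833 p [0.4798 0.2492 0.0183] F [-0.3 -0.6 -0.2] w 0.0302 4.99450535935895
[[-1.0, -0.0, -0.0], [-0.0, 1.0, -0.0], [0.0, -0.0, -1.0]] [ 0.272  0.769  1.79  -0.     0.583 -1.299]
time: 10.78
position: [0.4801, 0.2492, 0.0239]
tool_rot: [-0.0, 1.0, -0.0, -0.0]
ft_force: [-0.7, 0.2, -1.1]
grip_width: 0.03
grip_force: 3.0
t 10.7833 p [0.4801 0.2492 0.0239] F [-0.7  0.2 -1.1] w 0.03 3.00004075281322
[[-1.0, -0.0, -0.0], [-0.0, 1.0, -0.0], [0.0, -0.0, -1.0]] [ 0.272  0.759  1.788 -0.     0.594 -1.299]
top 0.53 1 0.3281
top 0.54 2 0.0025
top 0.55 6 0.0058
top 0.56 7 0.0074
top 0.57 29 0.0041
top 0.58 60 0.0037
top 0.59 62 0.0035
top 0.6 62 0.002
top 0.61 66 0.0009
top 0.62 60 0.0013
top 0.63 68 0.001
top 0.64 38 0.0012
side 0.53 37 -0.6085
side 0.54 12 -0.8912
side 0.55 12 -0.8931
side 0.56 16 -0.8924
side 0.57 17 -0.8918
side 0.58 13 -0.8909
side 0.59 17 -0.8935
side 0.6 11 -0.8916
side 0.61 17 -0.892
side 0.62 2 -0.8988
side 0.63 3 -0.0011
side 0.64 0
```

```bash
python3 -m pendant '[{"jaw":0,"linear":[0,0,0],"twist":0},{"jaw":0,"linear":[0,0,0],"twist":0},{"jaw":0,"linear":[0,0,0],"twist":0},{"jaw":0,"linear":[0,0,-1],"twist":0},{"jaw":0,"linear":[0,0,-1.5],"twist":0},{"jaw":0,"linear":[0,0,-1.5],"twist":0},{"jaw":0,"linear":[0,0,-1],"twist":0},{"jaw":0,"linear":[0,0,-1],"twist":0},{"jaw":0,"linear":[1,0,0],"twist":3},{"jaw":0,"linear":[1,0,0],"twist":5},{"jaw":0,"linear":[1,0,0],"twist":7},{"jaw":0,"linear":[0,0,0],"twist":7}]' 55; python3 -c "
from h import *
o=st();A=R.from_quat(o['tool_rot']).as_matrix();print('yaw_y',np.degrees(np.arctan2(A[1,1],A[0,1])))"
```

```text
time: 11.88
position: [0.4472, 0.2509, 0.0841]
tool_rot: [0.193, 0.981, -0.001, -0.002]
ft_force: [0.4, -0.3, -1.8]
grip_width: 0.0293
grip_force: 55.0
t 11.8833 p [0.4472 0.2509 0.0841] F [ 0.4 -0.3 -1.8] w 0.0293 54.992545545101166
[[-0.925, 0.379, -0.004], [0.379, 0.925, -0.001], [0.003, -0.002, -1.0]] [ 0.293  0.629  1.837  0.     0.679 -0.889]
yaw_y 67.70077116684779
```

```bash
python3 -m pendant '[{"jaw":0,"linear":[0,0,0],"twist":7},{"jaw":0,"linear":[0,0,0],"twist":7},{"jaw":0,"linear":[0,0,0],"twist":7},{"jaw":0,"linear":[0,0,0],"twist":7},{"jaw":0,"linear":[0,0,0],"twist":7},{"jaw":0,"linear":[0,0,0],"twist":7},{"jaw":0,"linear":[0,0,0],"twist":7},{"jaw":0,"linear":[0,0,0],"twist":7},{"jaw":0,"linear":[0,0,0],"twist":7},{"jaw":0,"linear":[0,0,0],"twist":5}]' 55; python3 -m pendant '[{"jaw":0,"linear":[1.5,1,0],"twist":0},{"jaw":0,"linear":[2,2,0],"twist":0},{"jaw":0,"linear":[1.5,3,0],"twist":0},{"jaw":0,"linear":[1,3,0],"twist":0},{"jaw":0,"linear":[0,2.3,0],"twist":0},{"jaw":0,"linear":[0,1,0],"twist":0},{"jaw":0,"linear":[0,0,0],"twist":0},{"jaw":0,"linear":[0,0,0],"twist":0}]' 55;python3 - <<'E'
from h import *
o=st();A=R.from_quat(o['tool_rot']).as_matrix();print('yaw_y',np.degrees(np.arctan2(A[1,1],A[0,1])))
for n in('top','side'):
    c=shot(n,n+'5.png');X=cloud(c);im=c['color'].astype(int);b,g,r=im[...,0],im[...,1],im[...,2]
    m=(X[...,0]>.49)&(X[...,0]<.65)&(X[...,1]>.062)&(X[...,1]<.19)&(X[...,2]<.03)&(r-b>25)&(r<150)&(g*2<r*1.35)
    k,lab,s,_=cv2.connectedComponentsWithStats(m.astype(np.uint8));i=1+np.argmax(s[1:,4])
    q=np.array([ray(c,x,y,.009)[:2] for y,x in np.argwhere(lab==i)])*1000;print(n,'coaster',s[i],cv2.minAreaRect(q.astype(np.float32)),q.min(0),q.max(0),np.median(X[lab==i],0))
    # blade: points above bench between gripper & coaster
    B=X[(X[...,0]>.5)&(X[...,0]<.65)&(X[...,1]>.15)&(X[...,1]<.30)&(X[...,2]>.04)&(X[...,2]<.15)]
    for y in np.arange(.16,.30,.015):
        kk=B[abs(B[:,1]-y)<.0075];print('  ',round(y,3),len(kk),np.median(kk,0).round(4) if len(kk) else '',(kk[:,0].min().round(3),kk[:,0].max().round(3)) if len(kk) else '')
E
```

```text
time: 12.72
position: [0.4502, 0.2511, 0.0842]
tool_rot: [0.709, 0.705, 0.0, 0.0]
ft_force: [-0.5, -0.3, -1.0]
grip_width: 0.0293
grip_force: 55.0
time: 13.38
position: [0.5717, 0.3104, 0.0834]
tool_rot: [0.707, 0.707, -0.001, -0.001]
ft_force: [-1.6, 0.3, -1.9]
grip_width: 0.0297
grip_force: 55.0
t 13.3833 p [0.5717 0.3104 0.0834] F [-1.6  0.3 -1.9] w 0.0297 55.00009059906006
[[0.001, 1.0, -0.003], [1.0, -0.001, -0.001], [-0.001, -0.003, -1.0]] [0.326 0.755 1.477 0.    0.913 0.326]
yaw_y -0.03265198192493998
top coaster [265 195  26  26 504] ((576.6168212890625, 106.63003540039062), (80.99441528320312, 81.60226440429688), 88.58672332763672) [535.05490643  65.21580135] [618.32515896 147.26191623] [0.5798868  0.11158405 0.00865988]
   0.16 0  
   0.175 103 [0.5713 0.1766 0.0607] (np.float64(0.531), np.float64(0.61))
   0.19 124 [0.5715 0.1912 0.0622] (np.float64(0.528), np.float64(0.61))
   0.205 121 [0.5684 0.2038 0.0628] (np.float64(0.528), np.float64(0.61))
   0.22 133 [0.5686 0.2191 0.0639] (np.float64(0.528), np.float64(0.611))
   0.235 117 [0.5693 0.2343 0.0652] (np.float64(0.52
[... 453 characters left out ...]
839 0.10986886 0.00654931]
   0.16 0  
   0.175 99 [0.5646 0.1778 0.0585] (np.float64(0.527), np.float64(0.612))
   0.19 168 [0.569  0.1899 0.0597] (np.float64(0.526), np.float64(0.611))
   0.205 170 [0.5662 0.205  0.061 ] (np.float64(0.526), np.float64(0.61))
   0.22 169 [0.5654 0.22   0.0623] (np.float64(0.527), np.float64(0.611))
   0.235 148 [0.5676 0.2339 0.0638] (np.float64(0.525), np.float64(0.61))
   0.25 81 [0.5672 0.2481 0.0646] (np.float64(0.541), np.float64(0.597))
   0.265 71 [0.5673 0.2654 0.0715] (np.float64(0.525), np.float64(0.65))
   0.28 135 [0.5717 0.2782 0.0767] (np.float64(0.515), np.float64(0.65))
   0.295 32 [0.5705 0.29   0.0651] (np.float64(0.56), np.float64(0.649))
```

```bash
python3 -m pendant '[{"jaw":0,"linear":[0,0.1,1.5],"twist":0},{"jaw":0,"linear":[0,0,2],"twist":0},{"jaw":0,"linear":[0,0,1.5],"twist":0},{"jaw":0,"linear":[0,0,0.6],"twist":0},{"jaw":0,"linear":[0,0,0.1],"twist":0},{"jaw":0,"linear":[0,0,0],"twist":0},{"jaw":0,"linear":[0,0,0],"twist":0}]' 55; python3 -m pendant '[{"jaw":0,"linear":[0,0,0.1],"twist":0},{"jaw":0,"linear":[0,0,0],"twist":0},{"jaw":0,"linear":[0,0,0],"twist":0}]' 55;python3 -m pendant '[{"jaw":0,"linear":[0,0,0.1],"twist":0},{"jaw":0,"linear":[0,0,0],"twist":0},{"jaw":0,"linear":[0,0,0],"twist":0}]' 55
```

```text
time: 14.07
position: [0.5716, 0.3106, 0.0277]
tool_rot: [0.707, 0.707, -0.002, -0.001]
ft_force: [-2.7, -1.5, 3.9]
grip_width: 0.0296
grip_force: 55.0
time: 14.32
position: [0.572, 0.3107, 0.0273]
tool_rot: [0.707, 0.707, -0.002, -0.001]
ft_force: [-5.4, -1.8, 9.3]
grip_width: 0.0296
grip_force: 55.0
time: 14.57
position: [0.572, 0.3107, 0.0271]
tool_rot: [0.707, 0.708, -0.002, -0.001]
ft_force: [-6.1, -3.2, 13.5]
grip_width: 0.0292
grip_force: 55.0
```

```bash
python3 -m pendant '[{"jaw":0,"linear":[0,0,-0.2],"twist":0},{"jaw":0,"linear":[0,0,-0.15],"twist":0},{"jaw":0,"linear":[0,0,0],"twist":0}]' 8;python3 -m pendant '[{"jaw":0,"linear":[0,0,0],"twist":0},{"jaw":0,"linear":[0,0,0],"twist":0},{"jaw":0,"linear":[0,0,0],"twist":0},{"jaw":0,"linear":[0,0,0],"twist":0}]' 3
python3 - <<'E'
from h import *
st()
def prof(n):
    c=shot(n);X=cloud(c)
    B=X[(X[...,0]>.535)&(X[...,0]<.605)&(X[...,1]>.14)&(X[...,1]<.30)&(X[...,2]>-.01)&(X[...,2]<.05)]
    for y in np.arange(.145,.26,.01):
        kk=B[abs(B[:,1]-y)<.005];print(n,round(y,3),len(kk),np.median(kk,0).round(4) if len(kk) else '')
prof('top');prof('side')
E
```

```text
time: 14.82
position: [0.5747, 0.3115, 0.0287]
tool_rot: [0.707, 0.707, 0.001, 0.0]
ft_force: [0.2, -0.1, -1.4]
grip_width: 0.0301
grip_force: 8.0
time: 15.15
position: [0.5743, 0.3112, 0.028]
tool_rot: [0.707, 0.707, -0.0, -0.0]
ft_force: [-1.1, 0.8, -0.8]
grip_width: 0.03
grip_force: 3.0
t 15.15 p [0.5743 0.3112 0.028 ] F [-1.1  0.8 -0.8] w 0.03 2.9998215311206877
[[-0.0, 1.0, -0.0], [1.0, 0.0, -0.0], [-0.0, -0.0, -1.0]] [ 0.326  0.837  1.489 -0.     0.816  0.326]
top 0.145 67 [0.5725 0.1441 0.0088]
top 0.155 59 [0.5678 0.154  0.0015]
top 0.165 70 [ 0.5712  0.1637 -0.0007]
top 0.175 75 [ 5.685e-01  1.760e-01 -5.000e-04]
top 0.185 67 [0.5681 0.186  0.0025]
top 0.195 66 [0.5696 0.1958 0.0039]
top 0.205 66 [0.5693 0.2053 0.0051]
top 0.215 64 [0.5712 0.2149 0.0054]
top 0.225 66 [0.5696 0.2246 0.0074]
top 0.235 69 [0.5714 0.2343 0.0081]
top 0.245 69 [0.5705 0.2439 0.0083]
top 0.255 62 [0.5683 0.2545 0.0022]
side 0.145 87 [0.5701 0.1441 0.0067]
side 0.155 84 [ 0.5676  0.1555 -0.001 ]
side 0.165 85 [ 0.571   0.1645 -0.0023]
side 0.175 82 [ 0.5702  0.1746 -0.0016]
side 0.185 89 [0.568  0.1863 0.0006]
side 0.195 86 [0.5698 0.196  0.0016]
side 0.205 85 [0.5681 0.2049 0.0028]
side 0.215 94 [0.5674 0.2149 0.0042]
side 0.225 89 [0.5674 0.2252 0.0051]
side 0.235 92 [0.5648 0.2351 0.0063]
side 0.245 91 [0.5646 0.2449 0.0063]
side 0.255 87 [0.5626 0.2552 0.0007]
```

```bash
python3 -m pendant '[{"jaw":0,"linear":[0,0,0],"twist":0},{"jaw":0,"linear":[0,0,0],"twist":0},{"jaw":0,"linear":[0,0,0.1],"twist":0},{"jaw":0,"linear":[-0.5,0,0],"twist":0},{"jaw":0,"linear":[-0.8,0,0],"twist":0},{"jaw":0,"linear":[-0.8,0,0],"twist":0},{"jaw":0,"linear":[-0.8,0,0],"twist":0},{"jaw":0,"linear":[-0.6,0,0],"twist":0},{"jaw":0,"linear":[0,0,0],"twist":0}]' 55; python3 -m pendant '[{"jaw":0,"linear":[-0.6,0,0],"twist":0},{"jaw":0,"linear":[-0.6,0,0],"twist":0},{"jaw":0,"linear":[0,0,0],"twist":0}]' 55
python3 - <<'E'
from h import *
st()
def prof(n):
    c=shot(n);X=cloud(c)
    B=X[(X[...,0]>.535)&(X[...,0]<.605)&(X[...,1]>.04)&(X[...,1]<.30)&(X[...,2]>-.01)&(X[...,2]<.05)]
    for y in np.arange(.065,.22,.01):
        kk=B[abs(B[:,1]-y)<.005];print(n,round(y,3),len(kk),np.median(kk,0).round(4) if len(kk) else '')
prof('top')
E
```

```text
time: 16.0
position: [0.5743, 0.2742, 0.0273]
tool_rot: [0.708, 0.707, -0.001, 0.0]
ft_force: [-1.1, -0.7, -1.1]
grip_width: 0.0293
grip_force: 55.0
time: 16.25
position: [0.5743, 0.2629, 0.0273]
tool_rot: [0.707, 0.707, -0.0, 0.0]
ft_force: [-0.2, -0.6, -0.5]
grip_width: 0.0294
grip_force: 55.0
t 16.25 p [0.5743 0.2629 0.0273] F [-0.2 -0.6 -0.5] w 0.0294 54.99969407916069
[[0.0, 1.0, -0.0], [1.0, -0.0, -0.001], [-0.001, -0.0, -1.0]] [ 2.530e-01  8.190e-01  1.548e+00 -1.000e-03  7.750e-01  2.540e-01]
top 0.065 68 [0.5678 0.0655 0.009 ]
top 0.075 70 [0.5669 0.0757 0.01  ]
top 0.085 66 [0.5691 0.0857 0.0094]
top 0.095 66 [0.5695 0.0953 0.0103]
top 0.105 66 [0.5697 0.105  0.0102]
top 0.115 65 [0.5691 0.1146 0.0106]
top 0.125 66 [0.5701 0.1243 0.0112]
top 0.135 68 [0.5722 0.134  0.0113]
top 0.145 65 [0.5698 0.1437 0.0097]
top 0.155 66 [0.572  0.154  0.0038]
top 0.165 76 [0.5669 0.1661 0.0055]
top 0.175 63 [0.5706 0.176  0.0067]
top 0.185 64 [0.569  0.1858 0.0072]
top 0.195 66 [0.569  0.1955 0.0072]
top 0.205 67 [0.5674 0.2053 0.003 ]
top 0.215 52 [0.5726 0.2138 0.0047]
```

```bash
python3 -m pendant '[{"jaw":0,"linear":[-0.5,0,0],"twist":0},{"jaw":0,"linear":[-0.8,0,0],"twist":0},{"jaw":0,"linear":[-0.8,0,0],"twist":0},{"jaw":0,"linear":[-0.8,0,0],"twist":0},{"jaw":0,"linear":[-0.8,0,0],"twist":0},{"jaw":0,"linear":[-0.6,0,0],"twist":0},{"jaw":0,"linear":[0,0,0],"twist":0}]' 55; python3 -m pendant '[{"jaw":0,"linear":[-0.6,0,0],"twist":0},{"jaw":0,"linear":[-0.4,0,0],"twist":0},{"jaw":0,"linear":[0,0,0],"twist":0}]' 55
cat >> h.py <<'E'
def prof(n,y0,y1,x0=.535,x1=.605,zm=.06):
    c=shot(n);X=cloud(c)
    B=X[(X[...,0]>x0)&(X[...,0]<x1)&(X[...,2]>-.01)&(X[...,2]<zm)]
    for y in np.arange(y0,y1,.01):
        kk=B[abs(B[:,1]-y)<.005];print(n,round(y,3),len(kk),np.median(kk,0).round(4) if len(kk) else '')
E
python3 -c "
from h import *
st();prof('top',.055,.2)"
```

```text
time: 16.88
position: [0.5743, 0.2193, 0.0273]
tool_rot: [0.707, 0.707, -0.001, 0.0]
ft_force: [0.5, -0.6, -0.6]
grip_width: 0.0293
grip_force: 55.0
time: 17.13
position: [0.5743, 0.2104, 0.0273]
tool_rot: [0.707, 0.707, -0.0, 0.0]
ft_force: [-0.4, -1.2, -1.1]
grip_width: 0.0293
grip_force: 55.0
t 17.1333 p [0.5743 0.2104 0.0273] F [-0.4 -1.2 -1.1] w 0.0293 54.999361485242844
[[0.0, 1.0, -0.0], [1.0, -0.0, -0.0], [-0.0, -0.0, -1.0]] [ 1.690e-01  8.030e-01  1.602e+00 -1.000e-03  7.370e-01  1.690e-01]
top 0.055 40 [0.5753 0.0569 0.0091]
top 0.065 67 [0.5682 0.0657 0.009 ]
top 0.075 68 [0.5678 0.0758 0.0103]
top 0.085 64 [0.5692 0.0857 0.0118]
top 0.095 64 [0.5692 0.0952 0.0125]
top 0.105 66 [0.5691 0.105  0.0136]
top 0.115 64 [0.5709 0.1146 0.0151]
top 0.125 67 [0.5711 0.1242 0.0157]
top 0.135 72 [0.5724 0.1341 0.0171]
top 0.145 62 [0.5683 0.1436 0.0139]
top 0.155 55 [0.5727 0.1536 0.0034]
top 0.165 3 [ 0.5941  0.16   -0.0015]
top 0.175 0 
top 0.185 0 
top 0.195 0
```

```bash
python3 -m pendant '[{"jaw":0,"linear":[-0.3,0,0],"twist":0},{"jaw":0,"linear":[-0.2,0,0],"twist":0},{"jaw":0,"linear":[0,0,0],"twist":0},{"jaw":0,"linear":[0,0,-0.1],"twist":0},{"jaw":0,"linear":[0,0,-0.1],"twist":0},{"jaw":0,"linear":[0.05,0,-0.2],"twist":0},{"jaw":0,"linear":[0.1,0,-0.2],"twist":0},{"jaw":0,"linear":[0.1,0,-0.2],"twist":0},{"jaw":0,"linear":[0.1,0,-0.2],"twist":0},{"jaw":0,"linear":[0.1,0,-0.2],"twist":0},{"jaw":0,"linear":[0,0,0],"twist":0}]' 60; python3 -c "
from h import *
st();prof('top',.055,.2);prof('side',.055,.2)"
```

```text
time: 18.1
position: [0.5746, 0.211, 0.0399]
tool_rot: [0.707, 0.707, 0.0, 0.0]
ft_force: [0.4, -0.4, -2.3]
grip_width: 0.0291
grip_force: 60.0
t 18.1 p [0.5746 0.211  0.0399] F [ 0.4 -0.4 -2.3] w 0.0291 59.99976620078087
[[-0.001, 1.0, 0.001], [1.0, 0.001, 0.0], [0.0, 0.001, -1.0]] [0.17  0.783 1.599 0.    0.758 0.169]
top 0.055 43 [0.5753 0.0568 0.0019]
top 0.065 63 [0.5697 0.0659 0.0197]
top 0.075 69 [0.5665 0.0759 0.0208]
top 0.085 66 [0.5694 0.0856 0.0232]
top 0.095 64 [0.5697 0.0952 0.0232]
top 0.105 63 [0.5693 0.1047 0.0251]
top 0.115 66 [0.5724 0.1143 0.026 ]
top 0.125 70 [0.5727 0.1241 0.0273]
top 0.135 73 [0.5701 0.134  0.0292]
top 0.145 70 [0.5666 0.1459 0.0289]
top 0.155 47 [0.5765 0.1558 0.0035]
top 0.165 2 [ 0.5991  0.1632 -0.0011]
top 0.175 0 
top 0.185 0 
top 0.195 0 
side 0.055 62 [0.5692 0.0575 0.0119]
side 0.065 77 [0.5659 0.0654 0.0172]
side 0.075 91 [0.5663 0.0749 0.0189]
side 0.085 96 [0.5663 0.0851 0.0199]
side 0.095 97 [0.5656 0.095  0.0214]
side 0.105 94 [0.5654 0.105  0.0224]
side 0.115 97 [0.5654 0.1149 0.0238]
side 0.125 96 [0.5633 0.1249 0.025 ]
side 0.135 102 [0.5637 0.1351 0.026 ]
side 0.145 107 [0.563  0.1451 0.0272]
side 0.155 86 [ 5.632e-01  1.554e-01 -1.000e-04]
side 0.165 93 [ 5.617e-01  1.644e-01 -1.000e-04]
side 0.175 95 [0.5668 0.1754 0.0011]
side 0.185 37 [ 0.5504  0.1841 -0.002 ]
side 0.195 30 [ 0.5489  0.1954 -0.0026]
```

```bash
python3 -m pendant '[{"jaw":0,"linear":[0.1,0,-0.1],"twist":0},{"jaw":0,"linear":[0.2,-0.05,-0.2],"twist":0},{"jaw":0,"linear":[0.3,-0.1,-0.3],"twist":0},{"jaw":0,"linear":[0.4,-0.15,-0.3],"twist":0},{"jaw":0,"linear":[0.5,-0.2,-0.3],"twist":0},{"jaw":0,"linear":[0.6,-0.2,-0.3],"twist":0},{"jaw":0,"linear":[0.7,-0.2,-0.2],"twist":0},{"jaw":0,"linear":[0.8,-0.2,-0.1],"twist":0},{"jaw":0,"linear":[0.9,-0.2,0],"twist":0},{"jaw":0,"linear":[1,-0.2,0],"twist":0},{"jaw":0,"linear":[1,-0.2,0],"twist":0},{"jaw":0,"linear":[1,-0.2,0],"twist":0}]' 60;python3 -m pendant '[{"jaw":0,"linear":[1,-0.2,0],"twist":0},{"jaw":0,"linear":[1,-0.2,0],"twist":0},{"jaw":0,"linear":[1,-0.2,0],"twist":0},{"jaw":0,"linear":[1,-0.15,0],"twist":0},{"jaw":0,"linear":[0.9,-0.1,0],"twist":0},{"jaw":0,"linear":[0.8,-0.05,0],"twist":0},{"jaw":0,"linear":[0.7,0,0],"twist":0},{"jaw":0,"linear":[0.6,0,0],"twist":0},{"jaw":0,"linear":[0.5,0,0],"twist":0},{"jaw":0,"linear":[0.3,0,0],"twist":0},{"jaw":0,"linear":[0.1,0,0],"twist":0}]' 60; python3 -c "
from h import *
st();prof('top',.19,.36,.5,.58,.08);prof('side',.19,.36,.5,.58,.08)"
```

```text
time: 19.2
position: [0.5548, 0.2869, 0.0571]
tool_rot: [0.707, 0.707, -0.0, -0.0]
ft_force: [0.2, -0.2, -1.7]
grip_width: 0.0291
grip_force: 60.0
time: 20.12
position: [0.5463, 0.3651, 0.0573]
tool_rot: [0.707, 0.707, 0.0, 0.0]
ft_force: [0.7, -0.8, -2.0]
grip_width: 0.0295
grip_force: 60.0
t 20.1167 p [0.5463 0.3651 0.0573] F [ 0.7 -0.8 -2. ] w 0.0295 59.99954044818878
[[-0.001, 1.0, 0.0], [1.0, 0.001, 0.0], [0.0, 0.0, -1.0]] [0.419 0.798 1.471 0.    0.873 0.419]
top 0.19 74 [ 0.5392  0.1899 -0.0011]
top 0.2 73 [ 5.392e-01  1.995e-01 -3.000e-04]
top 0.21 74 [ 0.5392  0.2094 -0.001 ]
top 0.22 119 [0.5413 0.2186 0.0363]
top 0.23 90 [0.5367 0.2309 0.0375]
top 0.24 80 [0.5368 0.2404 0.0391]
top 0.25 82 [0.5382 0.2497 0.041 ]
top 0.26 88 [0.5383 0.2591 0.0419]
top 0.27 96 [0.5386 0.2706 0.0429]
top 0.28 84 [0.5369 0.2807 0.0439]
top 0.29 80 [0.5369 0.2898 0.0456]
top 0.3 78 [0.5385 0.2991 0.0473]
top 0.31 42 [0.5412 0.3122 0.0354]
top 0.32 77 [0.5355 0.3192 0.0015]
top 0.33 78 [0.5366 0.3293 0.0019]
top 0.34 48 [0.5519 0.3384 0.0144]
top 0.35 12 [0.5716 0.3469 0.0031]
side 0.19 103 [ 0.5383  0.1907 -0.0025]
side 0.2 104 [ 0.5394  0.1999 -0.0026]
side 0.21 109 [ 0.5362  0.2104 -0.002 ]
side 0.22 166 [0.5324 0.2197 0.0329]
side 0.23 153 [0.5237 0.2302 0.036 ]
side 0.24 148 [0.5235 0.24   0.0373]
side 0.25 155 [0.5248 0.25   0.0384]
side 0.26 154 [0.5245 0.26   0.0398]
side 0.27 155 [0.5239 0.27   0.041 ]
side 0.28 157 [0.5247 0.2797 0.0419]
side 0.29 158 [0.5273 0.29   0.0435]
side 0.3 154 [0.5261 0.2998 0.0448]
side 0.31 79 [ 5.264e-01  3.097e-01 -5.000e-04]
side 0.32 130 [ 0.5346  0.3199 -0.001 ]
side 0.33 125 [ 0.5399  0.3303 -0.0009]
side 0.34 152 [0.5372 0.3403 0.0104]
side 0.35 103 [0.5415 0.3508 0.0018]
```

```bash
python3 -m pendant '[{"jaw":0,"linear":[0.1,0,0],"twist":0},{"jaw":0,"linear":[0.2,0,0],"twist":0},{"jaw":0,"linear":[0.3,0,0],"twist":0},{"jaw":0,"linear":[0.4,0,0],"twist":0},{"jaw":0,"linear":[0.5,0,0],"twist":0},{"jaw":0,"linear":[0.6,0,0],"twist":0},{"jaw":0,"linear":[0.7,0,0],"twist":0},{"jaw":0,"linear":[0.8,0,0],"twist":0},{"jaw":0,"linear":[0.9,0,0],"twist":0},{"jaw":0,"linear":[1,0,0],"twist":0},{"jaw":0,"linear":[1,0,0],"twist":0},{"jaw":0,"linear":[1,0,0],"twist":0}]' 60;python3 -m pendant '[{"jaw":0,"linear":[1,0,0],"twist":0},{"jaw":0,"linear":[1,0,0],"twist":0},{"jaw":0,"linear":[1,0,0],"twist":0},{"jaw":0,"linear":[1,0,0],"twist":0},{"jaw":0,"linear":[1,0,0],"twist":0},{"jaw":0,"linear":[0.9,0,0],"twist":0},{"jaw":0,"linear":[0.8,0,0],"twist":0},{"jaw":0,"linear":[0.7,0,0],"twist":0},{"jaw":0,"linear":[0.6,0,0],"twist":0},{"jaw":0,"linear":[0.5,0,0],"twist":0},{"jaw":0,"linear":[0.3,0,0],"twist":0},{"jaw":0,"linear":[0.1,0,0],"twist":0}]' 60; python3 -c "
from h import *
st();prof('top',.34,.53,.5,.58,.08)"
```

```text
time: 21.22
position: [0.5461, 0.441, 0.0573]
tool_rot: [0.707, 0.707, 0.0, -0.0]
ft_force: [0.3, -0.6, -2.6]
grip_width: 0.0293
grip_force: 60.0
time: 22.22
position: [0.5461, 0.5291, 0.0573]
tool_rot: [0.707, 0.707, 0.0, -0.0]
ft_force: [0.2, 0.3, -1.9]
grip_width: 0.0293
grip_force: 60.0
t 22.2167 p [0.5461 0.5291 0.0573] F [ 0.2  0.3 -1.9] w 0.0293 59.9996580183506
[[-0.001, 1.0, 0.0], [1.0, 0.001, 0.0], [0.0, 0.0, -1.0]] [0.623 0.91  1.165 0.    1.067 0.622]
top 0.34 90 [0.539  0.3389 0.0019]
top 0.35 76 [0.5374 0.351  0.0014]
top 0.36 78 [0.5424 0.3609 0.0011]
top 0.37 73 [0.5395 0.3705 0.0011]
top 0.38 129 [0.5386 0.3803 0.0051]
top 0.39 93 [0.5386 0.3894 0.0375]
top 0.4 88 [0.5403 0.4004 0.0385]
top 0.41 80 [0.5369 0.41   0.0403]
top 0.42 92 [0.5378 0.4199 0.0415]
top 0.43 86 [0.5392 0.4306 0.0424]
top 0.44 83 [0.5387 0.4405 0.0436]
top 0.45 82 [0.5363 0.4496 0.045 ]
top 0.46 96 [0.5395 0.4602 0.0465]
top 0.47 32 [0.5368 0.4687 0.0425]
top 0.48 54 [0.5418 0.4809 0.0387]
top 0.49 72 [0.5352 0.4905 0.0021]
top 0.5 92 [0.5323 0.5003 0.0099]
top 0.51 63 [0.5413 0.5109 0.0318]
top 0.52 51 [0.5423 0.5183 0.0019]
```

```bash
python3 -m pendant '[{"jaw":0,"linear":[0.3,0,0.2],"twist":0},{"jaw":0,"linear":[0.2,0,0.4],"twist":0},{"jaw":0,"linear":[0,0,0.5],"twist":0},{"jaw":0,"linear":[0,0,0.4],"twist":0},{"jaw":0,"linear":[0,0,0.2],"twist":0},{"jaw":0,"linear":[0,0,0.1],"twist":0},{"jaw":0,"linear":[0,0,0],"twist":0}]' 60 >/dev/null
python3 -m pendant '[{"jaw":0,"linear":[0,0,0],"twist":0},{"jaw":0,"linear":[0,0,0],"twist":0}]' 30 |grep force; python3 -m pendant '[{"jaw":0,"linear":[0,0,0],"twist":0},{"jaw":0,"linear":[0,0,0],"twist":0}]' 15 |grep force;python3 -m pendant '[{"jaw":0,"linear":[0,0,0],"twist":0},{"jaw":0,"linear":[0,0,0],"twist":0}]' 8|grep force; python3 -c "
from h import *
st();prof('top',.34,.53,.5,.58,.08)"
```

```text
ft_force: [0.4, -0.1, -2.4]
grip_force: 30.0
ft_force: [1.0, -0.1, -1.9]
grip_force: 15.0
ft_force: [-0.2, 0.2, -1.2]
grip_force: 8.0
t 23.35 p [0.5463 0.5337 0.0396] F [-0.2  0.2 -1.2] w 0.03 7.999934703111649
[[-0.0, 1.0, 0.0], [1.0, 0.0, 0.0], [0.0, 0.0, -1.0]] [ 0.628  0.936  1.159 -0.     1.047  0.628]
top 0.34 92 [0.5384 0.3389 0.0026]
top 0.35 77 [0.5419 0.351  0.0011]
top 0.36 73 [0.5394 0.3608 0.0016]
top 0.37 76 [0.5395 0.3703 0.0019]
top 0.38 91 [0.5384 0.381  0.0022]
top 0.39 80 [0.5402 0.3907 0.0108]
top 0.4 80 [0.5388 0.4002 0.0125]
top 0.41 78 [0.5388 0.4098 0.0149]
top 0.42 84 [0.5357 0.4199 0.0162]
top 0.43 83 [0.5418 0.4306 0.0181]
top 0.44 83 [0.5389 0.4401 0.0201]
top 0.45 85 [0.5385 0.4503 0.0229]
top 0.46 79 [0.5389 0.4607 0.0231]
top 0.47 59 [0.5389 0.4686 0.0242]
top 0.48 62 [0.541  0.4812 0.0076]
top 0.49 70 [0.5329 0.4891 0.0031]
top 0.5 98 [0.5362 0.501  0.0098]
top 0.51 59 [0.5438 0.5116 0.0138]
top 0.52 65 [0.5455 0.5201 0.0022]
```

```bash
python3 -m pendant '[{"jaw":0,"linear":[0,0,0],"twist":0},{"jaw":0,"linear":[0,0,-0.1],"twist":0},{"jaw":0,"linear":[0,0,-0.1],"twist":0},{"jaw":0,"linear":[0,0,-0.1],"twist":0},{"jaw":0,"linear":[0,0,-0.1],"twist":0},{"jaw":0,"linear":[0,0,-0.1],"twist":0},{"jaw":0,"linear":[0,0,-0.1],"twist":0},{"jaw":0,"linear":[0,0,-0.1],"twist":0},{"jaw":0,"linear":[0,0,-0.1],"twist":0},{"jaw":0,"linear":[0,0,0],"twist":0}]' 4; python3 -c "
from h import *
st();prof('top',.34,.53,.5,.58,.08)"
```

```text
time: 24.23
position: [0.5463, 0.5338, 0.0477]
tool_rot: [0.707, 0.707, 0.0, 0.0]
ft_force: [-0.4, 1.0, -1.6]
grip_width: 0.0303
grip_force: 4.0
t 24.2333 p [0.5463 0.5338 0.0477] F [-0.4  1.  -1.6] w 0.0303 4.000071315094829
[[-0.0, 1.0, 0.0], [1.0, 0.0, 0.0], [0.0, 0.0, -1.0]] [0.628 0.926 1.157 0.    1.058 0.628]
top 0.34 88 [0.5388 0.339  0.0025]
top 0.35 76 [0.5423 0.351  0.0013]
top 0.36 78 [0.5392 0.3606 0.0013]
top 0.37 73 [0.5399 0.3706 0.001 ]
top 0.38 76 [0.5395 0.38   0.0022]
top 0.39 96 [0.5387 0.3895 0.0097]
top 0.4 77 [0.5394 0.4002 0.0123]
top 0.41 79 [0.5389 0.4096 0.0142]
top 0.42 95 [0.5387 0.4199 0.0174]
top 0.43 76 [0.5353 0.4305 0.0199]
top 0.44 80 [0.5402 0.4396 0.0225]
top 0.45 87 [0.5384 0.4494 0.0249]
top 0.46 85 [0.5391 0.4601 0.0272]
top 0.47 69 [0.5356 0.469  0.0297]
top 0.48 51 [0.5427 0.4822 0.0217]
top 0.49 68 [0.5336 0.4896 0.0025]
top 0.5 98 [0.5353 0.5007 0.0113]
top 0.51 52 [0.5432 0.5115 0.0152]
top 0.52 83 [0.5436 0.5198 0.0029]
```

```bash
python3 -m pendant '[{"jaw":0,"linear":[0,0,-0.1],"twist":0},{"jaw":0,"linear":[0,0,-0.1],"twist":0},{"jaw":0,"linear":[0,0,-0.1],"twist":0},{"jaw":0,"linear":[0,0,-0.1],"twist":0},{"jaw":0,"linear":[0,0,-0.1],"twist":0},{"jaw":0,"linear":[0,0,-0.1],"twist":0},{"jaw":0,"linear":[0,0,0],"twist":0},{"jaw":0,"linear":[0,0,0],"twist":0}]' 4; python3 -c "
from h import *
st();prof('top',.34,.53,.5,.58,.08)"
```

```text
time: 24.95
position: [0.5463, 0.5339, 0.0535]
tool_rot: [0.707, 0.707, 0.0, -0.0]
ft_force: [-0.9, 0.6, -0.9]
grip_width: 0.0302
grip_force: 4.0
t 24.95 p [0.5463 0.5339 0.0535] F [-0.9  0.6 -0.9] w 0.0302 4.000000013038516
[[-0.0, 1.0, 0.0], [1.0, 0.0, 0.0], [0.0, 0.0, -1.0]] [0.628 0.919 1.155 0.    1.067 0.628]
top 0.34 89 [0.5392 0.339  0.0027]
top 0.35 78 [0.5396 0.3512 0.0014]
top 0.36 75 [0.5419 0.3608 0.0017]
top 0.37 75 [0.5394 0.3706 0.0025]
top 0.38 78 [0.5397 0.3798 0.0025]
top 0.39 93 [0.5394 0.3893 0.01  ]
top 0.4 79 [0.5391 0.4003 0.0126]
top 0.41 81 [0.5386 0.4091 0.0158]
top 0.42 92 [0.5379 0.4201 0.018 ]
top 0.43 79 [0.5384 0.4301 0.0224]
top 0.44 88 [0.5386 0.4398 0.0237]
top 0.45 84 [0.5386 0.4498 0.0266]
top 0.46 88 [0.5377 0.46   0.0299]
top 0.47 63 [0.5385 0.4686 0.0321]
top 0.48 53 [0.543  0.4823 0.0243]
top 0.49 77 [0.5352 0.4898 0.0028]
top 0.5 97 [0.5337 0.501  0.0122]
top 0.51 58 [0.5427 0.5121 0.0227]
top 0.52 75 [5.419e-01 5.199e-01 4.000e-04]
```

```bash
python3 -m pendant '[{"jaw":0,"linear":[0,0,0],"twist":0},{"jaw":0,"linear":[0,0,0],"twist":0},{"jaw":0,"linear":[0.1,0,0],"twist":0},{"jaw":0,"linear":[0.3,0,0],"twist":0},{"jaw":0,"linear":[0.5,0,0],"twist":0},{"jaw":0,"linear":[0.6,0,0],"twist":0},{"jaw":0,"linear":[0.6,0,0],"twist":0},{"jaw":0,"linear":[0.6,0,0],"twist":0},{"jaw":0,"linear":[0.5,0,0],"twist":0},{"jaw":0,"linear":[0.3,0,0],"twist":0},{"jaw":0,"linear":[0,0,0],"twist":0}]' 40; python3 -c "
from h import *
st();prof('top',.34,.53,.5,.58,.08)"
```

```text
time: 25.92
position: [0.546, 0.5699, 0.0534]
tool_rot: [0.707, 0.707, 0.001, -0.0]
ft_force: [-0.0, -0.1, 0.6]
grip_width: 0.0292
grip_force: 40.0
t 25.9167 p [0.546  0.5699 0.0534] F [-0.  -0.1  0.6] w 0.0292 40.00003293156624
[[-0.001, 1.0, 0.001], [1.0, 0.001, 0.001], [0.001, 0.001, -1.0]] [6.650e-01 9.510e-01 1.072e+00 1.000e-03 1.117e+00 6.640e-01]
top 0.34 83 [0.5388 0.3389 0.003 ]
top 0.35 75 [0.5423 0.3511 0.001 ]
top 0.36 77 [0.5399 0.3606 0.0024]
top 0.37 76 [0.5399 0.3704 0.0026]
top 0.38 73 [0.5392 0.3802 0.0016]
top 0.39 96 [0.5396 0.3891 0.0093]
top 0.4 79 [0.5389 0.4006 0.0122]
top 0.41 75 [0.5394 0.41   0.0132]
top 0.42 80 [0.5389 0.4189 0.0149]
top 0.43 90 [0.5384 0.43   0.0156]
top 0.44 78 [0.5406 0.4405 0.0176]
top 0.45 79 [0.5395 0.4503 0.0187]
top 0.46 83 [0.5388 0.4599 0.0204]
top 0.47 84 [0.5409 0.4706 0.0223]
top 0.48 61 [0.5401 0.4812 0.017 ]
top 0.49 93 [0.5402 0.4903 0.0188]
top 0.5 74 [0.5394 0.5001 0.0212]
top 0.51 58 [0.5384 0.5105 0.0222]
top 0.52 76 [0.54   0.5202 0.0026]
```

```bash
python3 -m pendant '[{"jaw":0,"linear":[0.2,0,0],"twist":0},{"jaw":0,"linear":[0.4,0,0],"twist":0},{"jaw":0,"linear":[0.5,0,0],"twist":0},{"jaw":0,"linear":[0.5,0,0],"twist":0},{"jaw":0,"linear":[0.5,0,0],"twist":0},{"jaw":0,"linear":[0.4,0,-0.05],"twist":0},{"jaw":0,"linear":[0.4,0,-0.1],"twist":0},{"jaw":0,"linear":[0.4,0,-0.1],"twist":0},{"jaw":0,"linear":[0.4,0,-0.1],"twist":0},{"jaw":0,"linear":[0.4,0,-0.15],"twist":0},{"jaw":0,"linear":[0.5,0,-0.5],"twist":0},{"jaw":0,"linear":[0.5,0,-1],"twist":0}]' 40; python3 -c "
from h import *
st();prof('top',.34,.53,.5,.58,.08)"
```

```text
time: 26.97
position: [0.5454, 0.6193, 0.0723]
tool_rot: [0.707, 0.707, -0.002, -0.0]
ft_force: [0.1, -0.4, -1.8]
grip_width: 0.0296
grip_force: 40.0
t 26.9667 p [0.5454 0.6193 0.0723] F [ 0.1 -0.4 -1.8] w 0.0296 39.99981790781021
[[-0.0, 1.0, -0.002], [1.0, 0.0, -0.002], [-0.002, -0.002, -1.0]] [ 0.714  0.982  0.935 -0.     1.228  0.714]
top 0.34 86 [0.5392 0.339  0.0021]
top 0.35 81 [0.5393 0.3508 0.0017]
top 0.36 74 [0.5396 0.3606 0.0014]
top 0.37 73 [0.5402 0.3705 0.0022]
top 0.38 76 [0.5403 0.3801 0.0016]
top 0.39 96 [0.5387 0.3891 0.0089]
top 0.4 76 [0.5394 0.4009 0.0106]
top 0.41 77 [0.5395 0.4105 0.0104]
top 0.42 75 [0.5391 0.4201 0.0112]
top 0.43 79 [0.5394 0.4296 0.0109]
top 0.44 74 [0.5399 0.4393 0.0108]
top 0.45 82 [0.54   0.449  0.0107]
top 0.46 76 [0.5407 0.4595 0.0114]
top 0.47 84 [0.5391 0.4705 0.0106]
top 0.48 54 [0.5435 0.4809 0.0015]
top 0.49 122 [0.5391 0.4895 0.0193]
top 0.5 91 [0.5393 0.4998 0.0265]
top 0.51 89 [0.5396 0.5103 0.03  ]
top 0.52 84 [0.536  0.5203 0.0319]
```

```bash
python3 -m pendant '[{"jaw":0,"linear":[0,0,-2],"twist":0},{"jaw":0,"linear":[0,0,-2.5],"twist":0},{"jaw":0,"linear":[0,0,-2],"twist":0},{"jaw":0,"linear":[0,0,-0.5],"twist":0},{"jaw":0,"linear":[-1,0,0],"twist":0},{"jaw":0,"linear":[-2,0,0],"twist":0},{"jaw":0,"linear":[-3,0,0],"twist":0},{"jaw":0,"linear":[-3,0,0],"twist":0},{"jaw":0,"linear":[-3,0,0],"twist":0},{"jaw":0,"linear":[-3,0,0],"twist":0},{"jaw":0,"linear":[-3,0,0],"twist":0},{"jaw":0,"linear":[-3,0,0],"twist":0}]' 60; python3 -m pendant '[{"jaw":0,"linear":[-3,0,0],"twist":0},{"jaw":0,"linear":[-3,0,0],"twist":0},{"jaw":0,"linear":[-3,0,0],"twist":0},{"jaw":0,"linear":[-3,0,0],"twist":0},{"jaw":0,"linear":[-3,0,0],"twist":0},{"jaw":0,"linear":[-1.5,0,0],"twist":0},{"jaw":0,"linear":[-0.5,0,0],"twist":0},{"jaw":0,"linear":[0,0,2],"twist":0},{"jaw":0,"linear":[0,0,2.5],"twist":0},{"jaw":0,"linear":[0,0,1.5],"twist":0},{"jaw":0,"linear":[0,0,0.5],"twist":0},{"jaw":0,"linear":[0,0,0],"twist":0}]' 60
```

```text
time: 28.02
position: [0.546, 0.4083, 0.1434]
tool_rot: [0.707, 0.707, 0.0, 0.0]
ft_force: [0.6, 0.5, -2.3]
grip_width: 0.0289
grip_force: 60.0
time: 29.02
position: [0.5455, 0.2405, 0.0769]
tool_rot: [0.707, 0.707, -0.001, -0.001]
ft_force: [0.4, 0.2, -1.3]
grip_width: 0.0296
grip_force: 60.0
```

```bash
python3 -m pendant '[{"jaw":0,"linear":[0,0,1],"twist":0},{"jaw":0,"linear":[0,0,0.8],"twist":0},{"jaw":0,"linear":[0,0,0.4],"twist":0},{"jaw":0,"linear":[0,0,0],"twist":0}]' 30; python3 -m pendant '[{"jaw":0,"linear":[0,0,0],"twist":0},{"jaw":0,"linear":[0,0,0.4],"twist":0},{"jaw":0,"linear":[0,0,0.4],"twist":0},{"jaw":0,"linear":[0,0,0.4],"twist":0},{"jaw":0,"linear":[0,0,0.4],"twist":0},{"jaw":0,"linear":[0,0,0.4],"twist":0},{"jaw":0,"linear":[0,0,0.4],"twist":0},{"jaw":0,"linear":[0,0,0.4],"twist":0},{"jaw":0,"linear":[0,0,0.3],"twist":0},{"jaw":0,"linear":[0,0,0.2],"twist":0},{"jaw":0,"linear":[0,0,0],"twist":0}]' 4
```

```text
time: 29.35
position: [0.5458, 0.2397, 0.0556]
tool_rot: [0.707, 0.707, -0.001, -0.0]
ft_force: [0.6, -0.1, -1.1]
grip_width: 0.0295
grip_force: 30.0
time: 30.27
position: [0.5461, 0.2396, 0.0228]
tool_rot: [0.707, 0.707, -0.0, -0.0]
ft_force: [0.2, -0.2, -0.8]
grip_width: 0.03
grip_force: 4.0
```

Lower to the bench, open, and rise clear, then look.

```bash
python3 -m pendant '[{"jaw":0,"linear":[0,0,0.2],"twist":0},{"jaw":0,"linear":[0,0,0.15],"twist":0},{"jaw":0,"linear":[0,0,0],"twist":0},{"jaw":0.3,"linear":[0,0,0],"twist":0},{"jaw":0.6,"linear":[0,0,0],"twist":0},{"jaw":0.7,"linear":[0,0,0],"twist":0},{"jaw":0.7,"linear":[0,0,0],"twist":0},{"jaw":0.7,"linear":[0,0,-1],"twist":0},{"jaw":0.7,"linear":[0,0,-3],"twist":0},{"jaw":0.7,"linear":[0,0,-4],"twist":0},{"jaw":0.7,"linear":[0,0,-4],"twist":0},{"jaw":0.7,"linear":[0,0,-4],"twist":0}]' 4; python3 -m pendant '[{"jaw":0.7,"linear":[2,-2,-2],"twist":0},{"jaw":0.7,"linear":[4,-2,0],"twist":0},{"jaw":0.7,"linear":[4,-2,0],"twist":0},{"jaw":0.7,"linear":[4,-2,0],"twist":0},{"jaw":0.7,"linear":[4,-2,0],"twist":0},{"jaw":0.7,"linear":[4,-2,0],"twist":0},{"jaw":0.7,"linear":[4,-2,0],"twist":0},{"jaw":0.7,"linear":[4,-1,0],"twist":0},{"jaw":0.7,"linear":[3,-1,0],"twist":0},{"jaw":0.7,"linear":[0,0,0],"twist":0}]'
python3 - <<'E'
from h import *
c=shot('side','side9.png');cv2.imwrite('pics/fin.png',cv2.resize(c['color'][140:320,60:430],None,fx=2.1,fy=2.1))
prof('side',.08,.32,.53,.56,.05)
E
```

```text
time: 31.27
position: [0.5458, 0.2395, 0.182]
tool_rot: [0.707, 0.707, -0.0, -0.0]
ft_force: [1.6, 0.2, 0.3]
grip_width: 0.0607
grip_force: 0.0
time: 32.1
position: [0.3915, 0.5592, 0.2009]
tool_rot: [0.705, 0.709, 0.002, -0.001]
ft_force: [0.3, 1.0, -0.1]
grip_width: 0.0604
grip_force: 0.0
side 0.08 39 [0.5452 0.08   0.0006]
side 0.09 40 [ 0.5442  0.09   -0.003 ]
side 0.1 41 [ 0.5443  0.1001 -0.0015]
side 0.11 36 [0.5441 0.1098 0.006 ]
side 0.12 37 [0.5455 0.1214 0.0056]
side 0.13 41 [0.5451 0.1294 0.0059]
side 0.14 37 [0.5453 0.1414 0.0059]
side 0.15 38 [0.5439 0.1503 0.0054]
side 0.16 38 [0.5431 0.16   0.0063]
side 0.17 38 [0.5468 0.1688 0.0054]
side 0.18 43 [0.5442 0.1808 0.0058]
side 0.19 42 [0.541  0.1905 0.0067]
side 0.2 44 [0.5427 0.1982 0.0067]
side 0.21 45 [ 0.544   0.2101 -0.0018]
side 0.22 47 [ 0.5453  0.2189 -0.0009]
side 0.23 42 [ 5.44e-01  2.30e-01 -1.00e-04]
side 0.24 45 [ 0.544   0.2395 -0.0007]
side 0.25 40 [ 5.423e-01  2.497e-01 -3.000e-04]
side 0.26 45 [ 0.5396  0.2599 -0.0014]
side 0.27 43 [ 0.5406  0.2699 -0.0011]
side 0.28 42 [ 0.5425  0.2811 -0.0009]
side 0.29 42 [ 0.5438  0.2901 -0.0008]
side 0.3 38 [ 0.5465  0.3001 -0.0019]
side 0.31 40 [ 0.5443  0.3098 -0.0021]
```

View pics/fin.png

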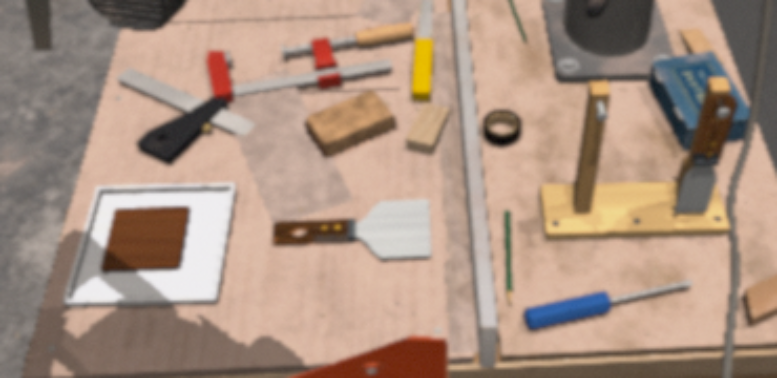

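```bash
python3 -m pendant '[{"jaw":0.7,"linear":[0,0,0],"twist":0},{"jaw":0.7,"linear":[0,0,0],"twist":0},{"jaw":0.7,"linear":[0,0,0],"twist":0}]' && python3 -c "
from rig import robot
print(robot.hand_in())"
```

```text
time: 32.45
position: [0.3952, 0.5517, 0.2001]
tool_rot: [0.708, 0.706, -0.0, 0.0]
ft_force: [0.3, -0.9, 0.1]
grip_width: 0.061
grip_force: 0.0
the job is handed in; nothing more can be done
None
```

I handed the job in at 32.5 s: the coaster lies flat, varnished side up, in the tray, the broad knife lies flat on the bench clear of tray and coaster, and the narrow knife still hangs on its hook.

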